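# Swap the cup in under the bean dispenser and hold its spout arm out

### The job

At the coffee-bean dispenser, swap the lidded jar and the open steel cup: the cup goes upright on the round pad under the spout arm's path and the jar upright on the cork coaster, each fully on it. Then press the lock button on top of the sleeve to release the telescoping spout arm, take the arm by its grip post, pull it out until the third mark (the wide band) is at the sleeve's mouth, and finish while still holding it there against its return spring, spout over the cup. Keep the cup and jar from tipping over and leave the mug, the bowl and the small spice jar alone.

Things in the scene. Friction and masses are not known exactly. Their poses are not given: they have to be found in the camera images.
- dispenser: fixed bean dispenser: aluminium tower 150 x 170 mm, 242 high, hopper on it to 334 mm; base plate 130 mm wide, 8 thick, from its y +85 to -400 mm. Origin: centre of the tower's underside, on the counter; z up; place and yaw (+-0.2 rad) vary. A dark sleeve 46 mm wide, 165 to 205 mm up, runs along its -y from the tower to a mouth at y -185 mm; the arm slides out along -y.
- pad (a point): centre of the top face of the round black rubber pad (96 mm across, with a paler disc in its middle) on the dispenser's base plate, 12 mm above the counter, at the unit's (0, -345) mm; the spout comes over it when the arm is at the third mark. Axes as the dispenser's.
- sleeve_mouth (a point): middle of the top edge of the sleeve's mouth, 205 mm above the counter. Axes as the dispenser's.
- button_top (a point): centre of the top of the round steel lock button (26 mm across) on top of the sleeve, 220 mm above the counter, at the unit's (0, -130) mm. It moves with the button. The tower's top beside it is 242 mm high, its face 45 mm away.
- lock_button (a joint): travel of the lock button, m: 0 up, 0.007 fully down; a spring pushes it up (about 1.6 N to start, 5 N fully down) and it comes back up when let go. It frees the arm from about 0.0045 on, and no pull frees the arm without it.
- boom (a joint): how far the spout arm is out, m: 0 locked, 0.16 end stop. When the button is pressed it pops out to about 0.03 by itself and does not lock again there; further out a 50 N/m spring pulls it back (about 4.5 N at 0.12) to about 0.03 if let go. Black bands on the 20 mm square arm reach the sleeve's mouth at 0.04 (3 mm wide), 0.08 (3 mm) and 0.12 (third mark, 9 mm).
- grip_post (a point): upright black grip post on the head at the arm's outer end: 24 mm (across the arm, x) x 20 mm (along the arm, y), 44 mm high, top 246 mm above the counter. This point: centre of its lower end, 202 mm above the counter, at the unit's (0, -225) mm while locked. Moves with the arm; axes as the dispenser's. The head below it is a 36 mm cube.
- spout_tip (a point): lower end of the short round spout under the arm's head, 138 mm above the counter, straight below the grip post.
- coaster: round cork coaster fixed to the counter, 96 mm across, 6 mm thick, origin at the centre of its underside. The cup stands on it at the start.
- cup: open brushed-steel cup without a handle, 100 mm high, 56 mm across at the foot, 62 mm at the rim, walls 3 mm, about 0.2 kg (0.14 to 0.28). Origin: centre of its underside, z up its axis.
- jar: white ceramic jar with a wooden lid and small lid knob, 124 mm high in all; its round body is 60 mm across up to 90 mm, the lid 56 mm across from 97 to 110 mm; about 0.3 kg (0.21 to 0.42). Origin: centre of its underside, z up its axis. It stands on the dispenser's pad at the start.
- mug: bystander: white mug, 76 mm across and 90 mm high, with a handle; origin at the centre of its underside. Leave it alone.
- bowl: bystander: blue bowl, 110 mm across and 50 mm high; origin at the centre of its underside. Leave it alone.
- spice_jar: bystander: small amber spice jar with a steel cap, 48 mm across and 100 mm high; origin at the centre of its underside. Leave it alone.
Not all that is in view belongs to the job. Several things look just like the coaster: the one meant starts farthest to the robot's right. Leave any purple look-alike of the jar alone.

How it is judged:
On the way, in this order (a step that is already met when the one before it is completed fails the run):
1. cup upright on the pad and jar upright on the coaster, both let go (horizontal distance between cup and pad below 0.02 m and z of cup in the frame of pad between -0.005 and 0.005 m and angle between each of cup, jar's own z axis and vertical below 0.1 rad and linear speed of each of cup, jar below 0.03 m/s and horizontal distance between jar and coaster below 0.02 m and z of jar in the frame of coaster between 0.001 and 0.011 m and contact force between the fingers and cup below 0.2 N and contact force between the fingers and jar below 0.2 N), for 0.2 s.
2. the lock button is pressed and the arm pops free (value of joint boom above 0.012 m), for 0.1 s.
3. the arm is held by its grip post at the third mark (value of joint boom between 0.112 and 0.128 m and contact force between the fingers and boom above 1 N), for 0.3 s.
At the end, for the whole second after the job is handed in: The cup stands upright on the pad and the jar upright on the coaster, each within 20 mm of its centre, at rest and not touched by the fingers; the fingers hold the grip post (more than 1 N) with the arm still and 112 to 128 mm out (third mark, 120 mm), spout within 30 mm of the cup's axis (all of step 1 and all of step 3 and velocity of joint boom between -0.01 and 0.01 m/s and horizontal distance between spout_tip and cup below 0.03 m); the arm keeps its last pose, push and grip.
It fails at once if the cup or the jar is tipped over (angle between any of cup, jar's own z axis and vertical above 0.6 rad).
It fails at once if the mug, bowl or spice jar is moved by more than 30 mm (distance of any of mug, bowl, spice_jar from where it was at the start of the episode above 0.03 m).
It also fails if it takes over 72 s, if anything falls off the work surface, if the arm or the gripper's body presses on something with over 40 N, if the wrist force passes 120 N, or if a joint passes its speed limit or range.

### The arm

A 6-joint arm with a two-finger parallel gripper is mounted at the origin on the work surface. World frame = base frame: x ahead of the robot, y to its left, z up, the work surface at z = 0. Lengths are in m, angles in rad, forces in N, time in s.
With the tool pointing down it reaches from about 0.35 to 0.775 m from the base axis. Payload 5.5 kg.
Tool frame: the origin (TCP) lies midway between the tips of the shut fingers; the grasp point (between the pads) lies 19 mm behind it (env.hold_point_z is the distance from the TCP to the grasp point, in m); z points along the fingers, y is the line along which they close (so a half turn about z gives the same grasp; the last joint's range is limited). The gripper opens to 85 mm and grips with 20 to 120 N. Pads are 22 mm wide; open, the fingers measure 114 mm over their backs; the gripper's body (76 mm by 85 mm) begins 54 mm behind the grasp point. The pads swing forward as they close: fully open they stand 13 mm farther back than shut.
Start: joints at [0.997, 0.313, 0.046, 1.304, 0, 1.431], TCP at [0.242, 0.522, 0.231] pointing down, gripper open.
Joint ranges: [-2.76, 2.76], [-0.86, 1.69], [-1.03, 1.26], [-2.2, 2.34], [-1.47, 1.5], [-3.14, 3.14]. Speed limits (rad/s): [2.57, 2.57, 3.14, 3.14, 3.14, 3.14].

### API

Orientations are given as a unit quaternion [w, x, y, z].
In Python, from workcell import env, read_camera gives the robot as it stands. The module is installed in compiled form; this text tells all that it offers.
- The arm moves only by the tool carry_out, never from a script. Its argument "moves" is a list of rows, each an object of numbers: "tx", "ty", "tz": the shift along the world's x, y, z in cm; "wx", "wy", "wz": the turn, a rotation vector about the world's x, y, z in rad; "claw": the closure, from -1 (fully open) to 1 (shut). A call has 1 to 8 rows; each row shifts and turns the commanded pose from where the row before left it; what a row does not reach is not made up. A row lasts 1/8 s, in which the tool goes at most 62.5 mm and 10.7 degrees, less where a joint would pass 70% of its speed; a pose out of reach is approached as far as the arm can. A call is refused whole if a number of a shift passes 6.25 or a number of a turn 0.188, either way. A call with a gripper value outside its range is refused whole. The fingers move at their own pace and stop on an object; "newtons" is the grip in N (left out, the last holds). Time passes only in rows, so rows that do not move let the fingers close. It gives the time, the measured TCP pose, the force, the opening and the grip force at its end, in the units of the state.
- env.get_state(): the state, without advancing time (a new reading comes with each control period).
- read_camera(name): name is "scene" or "side" or "wrist"; returns a dict with "image" (420x560x3 uint8, blue, green, red), "z_map" (420x560 float32, m along the optical axis (not along the pixel's ray), 0 where there is no reading), "fx", "fy", "cx", "cy" (pixels), "camera_from_world" (4x4, takes a point from world to camera coordinates); the wrist camera has in their place "hand_eye" (4x4, takes a point from camera to tool coordinates, whose origin is the TCP and whose axes are the flange's). Camera axes: x right, y down, z forward; pixel columns grow to the right and rows downward; lengths in m; the calibration is good to about 2 mm. A picture is of the moment at which its call begins: read the wrist's pose just before it.
- env.hand_in(): hands the job in; it is judged then, once.
The state is a dict: "clock": time; "joint_pos": joint angles; "qvel": joint speeds; "tau": joint torques, N m; "tcp_pos": TCP position; "orientation": TCP orientation; "wrist_force": force on the tool from outside, world axes, zero at the start; "ft_torque": the same for the moment, N m; "finger_gap": finger opening in m; "grip_force": force on a finger pad.
Only numpy, scipy, OpenCV 4.12 (cv2) and the standard library are available. Lean on these libraries where they do the work, as an engineer would, in place of code of your own. Each camera call takes 0.05 s, during which the arm holds its last target. There are 200 camera calls.

## Working session

There is one attempt and no reset: what is moved stays moved. The work goes in short steps, Python scripts to look and compute and a tool call to move; the robot and the scene stay as the last step left them, time stands still between calls to the robot, and variables do not carry over. Pictures are saved under pics/ and viewed, at most 10 in all, crops included, and the job is handed in when it is done.

Besides the shell and the picture viewer there is one more tool, called after "Request:" in YAML: its name, and indented under it one key for each argument. carry_out: Moves the arm, as the interface text tells. Its arguments: {"type":"object","properties":{"moves":{"type":"array","items":{"type":"object","properties":{"tx":{"type":"number"},"ty":{"type":"number"},"tz":{"type":"number"},"wx":{"type":"number"},"wy":{"type":"number"},"wz":{"type":"number"},"claw":{"type":"number"}}}},"newtons":{"type":"number"}},"required":["moves"]}

```bash
mkdir -p pics; ls; cat > h.py <<'E'
import numpy as np, cv2
from workcell import env, read_camera
def grab(n):
    s=env.get_state(); c=read_camera(n)
    if n=="wrist":
        from scipy.spatial.transform import Rotation as R
        T=np.eye(4); q=s["orientation"]; T[:3,:3]=R.from_quat([q[1],q[2],q[3],q[0]]).as_matrix(); T[:3,3]=s["tcp_pos"]
        c["w"]=T@c["hand_eye"]
    else: c["w"]=np.linalg.inv(c["camera_from_world"])
    return c
def cloud(c):
    z=c["z_map"]; v,u=np.mgrid[:z.shape[0],:z.shape[1]]
    P=np.stack([(u-c["cx"])/c["fx"]*z,(v-c["cy"])/c["fy"]*z,z],-1)
    P=P@c["w"][:3,:3].T+c["w"][:3,3]; P[z<=0]=np.nan
    return P
E
python3 - <<'E'
from h import *
ims=[]
for n in ("scene","side"):
    c=grab(n); np.savez(n+".npz",P=cloud(c),im=c["image"]); ims.append(c["image"]); print(n,c["w"].round(3).tolist(),c["fx"])
    cv2.imwrite(f"pics/{n}0.png",c["image"])
s=env.get_state(); print(s); print(env.hold_point_z)
E
```

```text
pics
scene [[-0.491, 0.509, -0.707, 1.32], [0.871, 0.3, -0.389, 0.557], [0.014, -0.807, -0.591, 0.848], [0.0, 0.0, 0.0, 1.0]] 396.7609249983443
side [[0.736, -0.468, 0.489, -0.201], [-0.677, -0.513, 0.528, -0.679], [0.004, -0.72, -0.694, 1.15], [0.0, 0.0, 0.0, 1.0]] 504.0761212009646
{'clock': 0.1, 'joint_pos': array([ 9.97421551e-01,  3.13911697e-01,  4.51042200e-02,  1.30361922e+00,
       -2.24856147e-05,  1.43123786e+00]), 'qvel': array([-1.07281664e-03, -1.06413998e-03,  3.72570437e-03,  2.84669839e-03,
       -1.36828077e-03,  7.54218078e-05]), 'tau': array([ 3.29775045e-03, -4.81726491e+01,  2.99242347e+01,  1.27312727e-02,
       -6.72565534e-05, -1.91284983e-05]), 'tcp_pos': array([0.24143559, 0.52135078, 0.23051055]), 'orientation': array([-2.73935219e-04,  2.15211180e-01,  9.76567193e-01, -7.67862538e-04]), 'wrist_force': array([-0.42321289, -0.57973873,  0.20213521]), 'ft_torque': array([-0.00147034, -0.04887175,  0.00064032]), 'grip_force': 0.0, 'finger_gap': 0.08553826140679024}
0.0187
```

View pics/scene0.png

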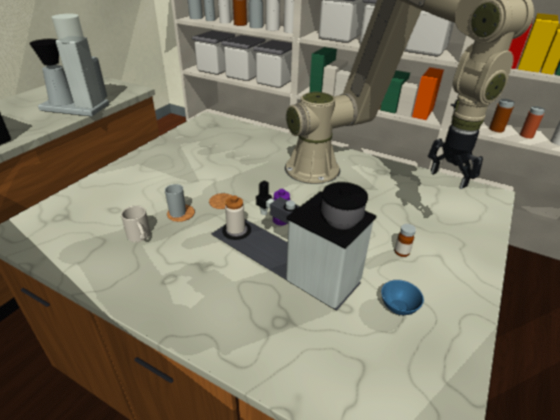

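View pics/side0.png

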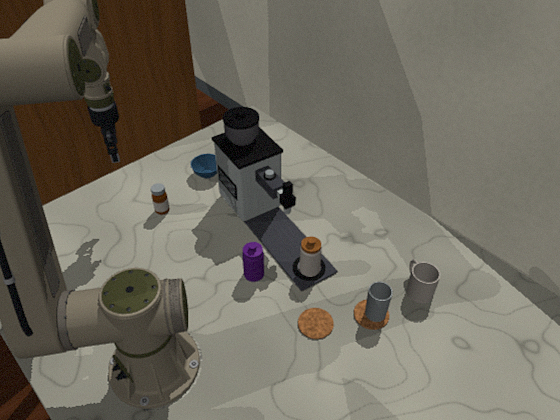

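The scene view shows these things:
- Jar: white with a wooden lid, on the pad at scene (236,216) / side (311,257). The look-alike is the purple jar at scene (282,205) / side (253,262).
- Cup: on the coaster at scene (175,202) / side (378,302). The other steel-like thing is the mug at scene (135,222) / side (422,283).
- Coasters: empty decoy at scene (223,200) / side (316,323), and the one under the cup at scene (181,214) / side (371,314).

The side camera looks along +x,+y, so image right is the robot's right. That makes the coaster under the cup the one meant. I'll measure each of them next.

```bash
cat > m.py <<'E'
from h import *
from scipy.optimize import least_squares
def circ(xy,r=None):
    f=lambda p: np.hypot(xy[:,0]-p[0],xy[:,1]-p[1])-(r if r else p[2])
    p=least_squares(f,[*np.median(xy,0),r or .03],loss="soft_l1",f_scale=.002).x
    return p.round(4), len(xy)
def win(n,u0,u1,v0,v1,z0,z1):
    d=np.load(n+".npz"); P=d["P"][v0:v1,u0:u1].reshape(-1,3); return P[(P[:,2]>z0)&(P[:,2]<z1)]
E
python3 - <<'E'
from m import *
for n,w in (("scene",dict(jar=(218,256,190,245),cup=(160,197,180,225),mug=(118,155,205,245),spice=(392,418,222,260),purple=(268,296,185,226),coast=(205,240,190,212),coast1=(160,200,200,224))),
            ("side",dict(jar=(293,332,232,285),cup=(360,393,280,330),mug=(405,442,258,310),purple=(240,268,240,285),coast=(295,337,305,342),coast1=(350,393,300,332)))):
    for k,(a,b,c,d) in w.items():
        for z0,z1,r in {"jar":[(.03,.095,.03),(.11,.124,.028)],"cup":[(.02,.085,.0295),(.102,.11,None)],"mug":[(.02,.08,.038)],"spice":[(.02,.08,.024)],"purple":[(.02,.08,.03)],"coast":[(.004,.009,None)],"coast1":[(.004,.009,None)]}[k]:
            X=win(n,a,b,c,d,z0,z1)
            if len(X)>5: print(n,k,z0,circ(X[:,:2],r),"zmax",win(n,a,b,c,d,0,1)[:,2].max().round(4),"min/max",X.min(0).round(3),X.max(0).round(3))
# tower top, sleeve, arm
for n in ("scene","side"):
    P=np.load(n+".npz")["P"].reshape(-1,3)
    T=P[abs(P[:,2]-.242)<.006]; T=T[(T[:,0]>.2)&(T[:,1]<.42)]
    print(n,"top",len(T),cv2.minAreaRect(T[:,:2].astype(np.float32)), np.median(T[:,2]))
    S=P[abs(P[:,2]-.205)<.004]; S=S[(S[:,0]>.2)&(S[:,1]<.42)]; print("sleeve",len(S),cv2.minAreaRect(S[:,:2].astype(np.float32)))
    B=P[abs(P[:,2]-.008)<.0025]; B=B[(B[:,0]>.2)&(B[:,1]<.42)]; print("base",len(B),cv2.minAreaRect(B[:,:2].astype(np.float32)))
E
```

```text
scene jar 0.03 (array([ 0.5386, -0.0192,  0.03  ]), 291) zmax 0.2018 min/max [ 0.485 -0.072  0.03 ] [ 0.529 -0.017  0.095]
scene jar 0.11 (array([ 0.4939, -0.05  ,  0.028 ]), 146) zmax 0.2018 min/max [ 0.468 -0.078  0.11 ] [ 0.526 -0.019  0.124]
scene cup 0.02 (array([ 0.5217, -0.275 ,  0.0295]), 299) zmax 0.1096 min/max [ 0.491 -0.303  0.02 ] [ 0.554 -0.243  0.085]
scene cup 0.102 (array([ 0.5223, -0.2738,  0.0292]), 73) zmax 0.1096 min/max [ 0.489 -0.307  0.102] [ 0.553 -0.242  0.11 ]
scene mug 0.02 (array([ 0.6719, -0.3101,  0.038 ]), 556) zmax 0.0938 min/max [ 0.636 -0.351  0.02 ] [ 0.711 -0.242  0.08 ]
scene spice 0.02 (array([0.32  , 0.4587, 0.024 ]), 272) zmax 0.1047 min/max [0.319 0.435 0.02 ] [0.35  0.483 0.08 ]
scene purple 0.02 (array([0.3701, 0.0542, 0.03  ]), 17) zmax 0.2459 min/max [0.393 0.033 0.02 ] [0.403 0.073 0.029]
scene coast 0.004 (array([ 0.3834, -0.192 ,  0.0346]), 220) zmax 0.1403 min/max [ 0.297 -0.272  0.004] [ 0.461 -0.153  0.009]
scene coast1 0.004 (array([ 0.5164, -0.2706,  0.0421]), 183) zmax 0.0813 min/max [ 0.43  -0.369  0.004] [ 0.562 -0.19   0.009]

[... 1018 characters left out ...]
487908601760864), (0.32224997878074646, 0.15620975196361542), 80.14446258544922) 0.24243079793984307
sleeve 447 ((0.5769680142402649, 0.22318997979164124), (0.33375340700149536, 0.13626238703727722), 88.41844177246094)
base 2278 ((0.5790937542915344, -0.38348859548568726), (1.5854700803756714, 0.723783016204834), 89.27457427978516)
side top 1863 ((1.0193448066711426, 0.11131878197193146), (0.618748664855957, 1.104240894317627), 89.80311584472656) 0.24142409511114382
sleeve 765 ((1.019468903541565, 0.10591727495193481), (0.6263835430145264, 1.0988569259643555), 89.78775024414062)
base 2852 ((0.885936439037323, -0.14096176624298096), (1.1179039478302002, 1.3699617385864258), 89.94617462158203)
```

```bash
python3 - <<'E'
from m import *
def init_fit(X,r,cam):
    c=X[:,:2].mean(0); c=c+(c-np.array(cam))/np.linalg.norm(c-np.array(cam))*r*.6
    f=lambda p: np.hypot(X[:,0]-p[0],X[:,1]-p[1])-r
    return least_squares(f,c,loss="soft_l1",f_scale=.002).x.round(4)
cams={"scene":(1.32,.557),"side":(-.201,-.679)}
for n,a in (("scene",(218,256,190,245)),("side",(293,332,232,285))):
    X=win(n,*a,.03,.095);X=X[np.hypot(X[:,0]-.496,X[:,1]+.047)<.04]; print(n,"jar",init_fit(X,.03,cams[n]),len(X))
X=win("side",240,268,240,285,.03,.08); print("purple",init_fit(X,.03,cams["side"]))
for n in ("scene","side"):
    d=np.load(n+".npz"); P=d["P"].reshape(-1,3); hsv=cv2.cvtColor(d["im"],cv2.COLOR_BGR2HSV).reshape(-1,3).astype(int); bgr=d["im"].reshape(-1,3).astype(int)
    ok=np.isfinite(P[:,0])
    br=ok&(hsv[:,0]<18)&(hsv[:,1]>110)&(P[:,2]>.001)&(P[:,2]<.011)
    for nm,c in (("coastC",(.52,-.272)),("coastE",(.38,-.19))):
        X=P[br&(np.hypot(P[:,0]-c[0],P[:,1]-c[1])<.075)]
        if len(X)<20: print(n,nm,len(X)); continue
        # circle from convex hull pts
        H=cv2.convexHull(X[:,:2].astype(np.float32))[:,0]
        print(n,nm,len(X),"hullfit r48",circ(H,.048)[0],"free",circ(H)[0],"enclosing",cv2.minEnclosingCircle(H),"med z",np.median(X[:,2]))
    near=ok&(P[:,0]>.3)&(P[:,0]<.8)&(P[:,1]>-.15)&(P[:,1]<.45)
    for nm,z,t in (("top",.242,.004),("sleeve/arm",.205,.004)):
        X=P[near&(abs(P[:,2]-z)<t)&(P[:,0]>.4)]; r=cv2.minAreaRect(X[:,:2].astype(np.float32)); print(n,nm,len(X),r)
    X=P[near&(P[:,2]>.003)&(P[:,2]<.016)&(bgr.max(1)<90)]; X=X[np.hypot(X[:,0]-.496,X[:,1]+.05)<.3]
    print(n,"base",len(X),cv2.minAreaRect(X[:,:2].astype(np.float32)), X.min(0),X.max(0))
    X=P[near&(P[:,2]>.21)&(P[:,1]<.25)&(P[:,2]<.26)]; print(n,"post/btn",len(X),X.min(0).round(3),X.max(0).round(3))
E
```

```text
scene jar [ 0.4953 -0.0489] 291
side jar [ 0.4953 -0.0469] 314
purple [0.3699 0.055 ]
scene coastC 172 hullfit r48 [ 0.5153 -0.2653  0.048 ] free [ 0.5167 -0.2644  0.0461] enclosing ((0.515030026435852, -0.2646505534648895), 0.04868420958518982) med z 0.007009678462436941
scene coastE 221 hullfit r48 [ 0.3829 -0.182   0.048 ] free [ 0.3839 -0.1831  0.0466] enclosing ((0.3856372833251953, -0.18335142731666565), 0.04845615476369858) med z 0.007208952952582948
scene top 1681 ((0.5481032729148865, 0.22488048672676086), (0.32224616408348083, 0.15621043741703033), 80.13768768310547)
scene sleeve/arm 447 ((0.5769680142402649, 0.22318997979164124), (0.33375340700149536, 0.13626238703727722), 88.41844177246094)
scene base 1957 ((0.4818957448005676, 0.06603844463825226), (0.3069623112678528, 0.20642459392547607), 79.8698501586914) [ 0.37961728 -0.09995131  0.00300157] [0.60778428 0.19945763 0.01590847]
scene post/btn 825 [0.472 0.065 0.21 ] [0.632 0.25  0.249]
side coastC 409 hullfit r48 [ 0.5126 -0.2679  0.048 ] free [ 0.5118 -0.2679  0.0469] enclosing ((0.5110183954238892, -0.2676791548728943), 0.047941483557224274) med z 0.005348543895196567
side coastE 815 hullfit r48 [ 0.3818 -0.1855  0.048 ] free [ 0.3816 -0.1856  0.0472] enclosing ((0.38181084394454956, -0.1853463351726532), 0.0491926446557045) med z 0.005179152849835056
side top 1247 ((0.5448673963546753, 0.22316712141036987), (0.3260622024536133, 0.155702605843544), 81.00763702392578)
side sleeve/arm 447 ((0.5424910187721252, 0.22269472479820251), (0.13729727268218994, 0.3210068643093109), 9.769039154052734)
side base 2740 ((0.4604915678501129, 0.0832533985376358), (0.34167298674583435, 0.3046753406524658), 69.0337905883789) [ 0.32391186 -0.10683069  0.00300112] [0.66283923 0.23335004 0.01599137]
side post/btn 959 [0.468 0.062 0.21 ] [0.625 0.25  0.249]
```

Measured positions, in m:

| Thing | x | y |
|---|---|---|
| Jar | 0.495 | -0.048 |
| Cup | 0.521 | -0.274 |
| Cup's coaster | 0.514 | -0.267 |
| Decoy coaster | 0.382 | -0.184 |
| Pad (derived from the tower and post top rectangle) | 0.502 | -0.042 |

The dispenser's yaw is about -9.5°. I'll keep the closing line along the unit's y (80.5°) for the whole job and go around in front of the tower.

Request:
carry_out:
  moves:
    - {"tx": 1.4,"ty": -4.5,"tz": 1,"wz": 0.09,"claw": -1}
    - {"tx": 1.4,"ty": -4.5,"tz": 1,"wz": 0.09,"claw": -1}
    - {"tx": 1.4,"ty": -4.5,"tz": 1,"wz": 0.09,"claw": -1}
    - {"tx": 1.4,"ty": -4.5,"tz": 1,"claw": -1}
    - {"tx": 1.4,"ty": -4.5,"tz": 1,"claw": -1}
    - {"tx": 1.4,"ty": -4.5,"tz": 1,"claw": -1}
    - {"tx": 1.4,"ty": -4.5,"tz": 0,"claw": -1}
    - {"tx": 1.5,"ty": -5,"tz": 0,"claw": -1}

```text
invalid input at $.moves[0]: expected keys tx, ty, tz, wx, wy, wz, claw
```

Request:
carry_out:
  moves:
    - {"tx": 1.5,"ty": -5,"claw": -1}
    - {"tx": 2,"ty": -5,"claw": -1}
    - {"tx": 2,"ty": -5,"claw": -1}
    - {"tx": 2.5,"ty": -3,"claw": -1}
    - {"tx": 2,"ty": -2,"claw": -1}
    - {"claw": -1}
    - {"claw": -1}

```text
invalid input at $.moves[0]: expected keys tx, ty, tz, wx, wy, wz, claw
```

```bash
python3 - <<'E'
from h import *
c=grab("wrist"); np.savez("wrist.npz",P=cloud(c),im=c["image"]); cv2.imwrite("pics/w1.png",c["image"])
s=env.get_state(); print(s["tcp_pos"],s["orientation"],s["joint_pos"],s["clock"])
E
```

```text
[0.2414859  0.52141005 0.23061561] [-2.46410144e-04  2.15198266e-01  9.76570128e-01 -6.55747504e-04] [9.97389738e-01 3.13832686e-01 4.52512209e-02 1.30361589e+00
 4.11027464e-06 1.43117954e+00] 0.15
```

View pics/w1.png

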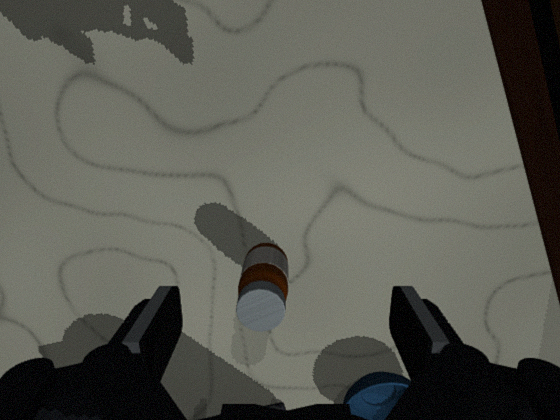

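All seven keys are required in each row, so nothing has moved. The picture shows the view from the start pose: spice jar at (262,290), part of the bowl at (380,395), fingers at left and right.

Request:
carry_out:
  moves:
    - {"tx": 1.4,"ty": -4.5,"tz": 1,"wx": 0,"wy": 0,"wz": 0.09,"claw": -1}
    - {"tx": 1.4,"ty": -4.5,"tz": 1,"wx": 0,"wy": 0,"wz": 0.09,"claw": -1}
    - {"tx": 1.4,"ty": -4.5,"tz": 1,"wx": 0,"wy": 0,"wz": 0.09,"claw": -1}
    - {"tx": 1.4,"ty": -4.5,"tz": 1,"wx": 0,"wy": 0,"wz": 0,"claw": -1}
    - {"tx": 1.4,"ty": -4.5,"tz": 1,"wx": 0,"wy": 0,"wz": 0,"claw": -1}
    - {"tx": 1.4,"ty": -4.5,"tz": 1,"wx": 0,"wy": 0,"wz": 0,"claw": -1}
    - {"tx": 1.4,"ty": -4.5,"tz": 0,"wx": 0,"wy": 0,"wz": 0,"claw": -1}
    - {"tx": 1.5,"ty": -5,"tz": 0,"wx": 0,"wy": 0,"wz": 0,"claw": -1}

```text
clock: 1.15
tcp_pos: [0.3549, 0.1554, 0.2914]
orientation: [0.0, 0.081, 0.997, 0.0]
wrist_force: [1.1, 0.5, 0.8]
finger_gap: 0.0854
grip_force: 0.0
```

Request:
carry_out:
  moves:
    - {"tx": 1.5,"ty": -5,"tz": 0,"wx": 0,"wy": 0,"wz": 0,"claw": -1}
    - {"tx": 2,"ty": -5,"tz": 0,"wx": 0,"wy": 0,"wz": 0,"claw": -1}
    - {"tx": 2,"ty": -5,"tz": 0,"wx": 0,"wy": 0,"wz": 0,"claw": -1}
    - {"tx": 2.5,"ty": -3,"tz": 0,"wx": 0,"wy": 0,"wz": 0,"claw": -1}
    - {"tx": 2,"ty": -2,"tz": 0,"wx": 0,"wy": 0,"wz": 0,"claw": -1}
    - {"tx": 0,"ty": 0,"tz": 0,"wx": 0,"wy": 0,"wz": 0,"claw": -1}
    - {"tx": 0,"ty": 0,"tz": 0,"wx": 0,"wy": 0,"wz": 0,"claw": -1}

```text
clock: 2.02
tcp_pos: [0.454, -0.0428, 0.291]
orientation: [-0.001, 0.082, 0.997, 0.0]
wrist_force: [0.1, 0.4, -0.2]
finger_gap: 0.0855
grip_force: 0.0
```

```bash
python3 - <<'E'
from h import *
c=grab("wrist"); np.savez("wrist.npz",P=cloud(c),im=c["image"]); cv2.imwrite("pics/w2.png",c["image"])
s=env.get_state(); print(s["tcp_pos"],s["orientation"],s["joint_pos"],s["clock"])
E
```

```text
[ 0.45389834 -0.04249689  0.29121879] [-4.61454242e-04  8.14765679e-02  9.96675126e-01  2.22421622e-04] [-2.69927837e-01  7.02376839e-02 -1.09500945e-01  1.39204758e+00
  2.64161368e-04 -1.06793977e-01] 2.075
```

View pics/w2.png

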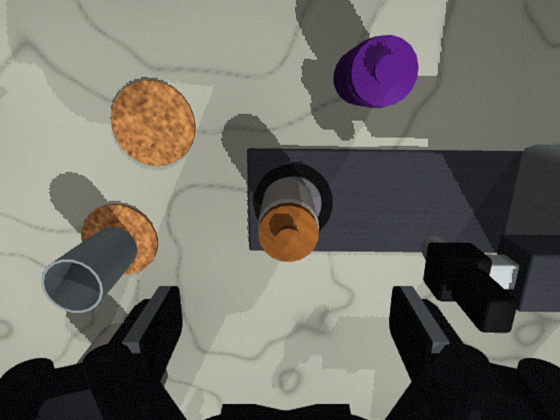

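The wrist view shows the white jar (lid at 290,232) on the pad (293,190), the purple look-alike (382,72), the cup (75,285) on the right-most coaster (120,238), the decoy coaster (153,121), and the post and head (470,285). The choice is confirmed. I'll refine the positions from this view.

```bash
python3 - <<'E'
from m import *
d=np.load("wrist.npz"); P=d["P"]; im=d["im"].astype(int); hsv=cv2.cvtColor(d["im"],cv2.COLOR_BGR2HSV).astype(int)
def sel(u0,u1,v0,v1,m): 
    M=np.zeros(m.shape,bool); M[v0:v1,u0:u1]=m[v0:v1,u0:u1]; return P[M&np.isfinite(P[...,0])]
z=P[...,2]
X=sel(75,165,195,280,(hsv[...,0]<18)&(hsv[...,1]>110)&(z<.012)); H=cv2.convexHull(X[:,:2].astype(np.float32))[:,0]; print("coastC",circ(H,.048),circ(H),np.median(X[:,2]))
X=sel(255,325,200,265,(z>.11)&(z<.135)); print("lid",circ(cv2.convexHull(X[:,:2].astype(np.float32))[:,0]),np.nanmax(X[:,2]))
X=sel(35,110,255,315,(z>.10)&(z<.112)); print("cup rim",circ(cv2.convexHull(X[:,:2].astype(np.float32))[:,0]),np.median(X[:,2]))
X=sel(240,340,155,240,(im.max(2)<38)&(z>.006)&(z<.018)); print("pad dark",len(X),circ(cv2.convexHull(X[:,:2].astype(np.float32))[:,0]),np.median(X[:,2]))
X=sel(235,520,140,262,(im.max(2)<75)&(z>.003)&(z<.018)); r=cv2.minAreaRect(X[:,:2].astype(np.float32)); print("base",r)
# base end edge centre & side lines
b=cv2.boxPoints(r); print(b)
X=sel(420,520,235,335,(z>.238)&(z<.252)); print("posttop",len(X),cv2.minAreaRect(X[:,:2].astype(np.float32)),np.median(X[:,2]))
E
```

```text
coastC (array([ 0.5135, -0.2659,  0.048 ]), 47) (array([ 0.513 , -0.2654,  0.047 ]), 47) 0.005646375267453624
lid (array([ 0.4958, -0.0471,  0.0278]), 47) 0.13499580370718955
cup rim (array([ 0.5214, -0.2731,  0.031 ]), 39) 0.10465974657853916
pad dark 2257 (array([ 0.4971, -0.0536,  0.0585]), 25) 0.01111811196747381
base ((0.5175058841705322, 0.06320813298225403), (0.3217770457267761, 0.12882661819458008), 79.99163818359375)
[[ 0.42611164 -0.08403754]
 [ 0.55297786 -0.10642657]
 [ 0.6089001   0.21045381]
 [ 0.4820339   0.23284283]]
posttop 1417 ((0.519542932510376, 0.0758475735783577), (0.020894868299365044, 0.02418636716902256), 80.39453125) 0.24522965628711185
```

Everything agrees: pad (0.499,-0.042), post (0.5195,0.076), jar (0.496,-0.047), cup (0.5215,-0.2735), coaster (0.5135,-0.266). Next I grasp the jar with TCP z about 0.07.

Request:
carry_out:
  moves:
    - {"tx": 4.2,"ty": -0.4,"tz": 0,"wx": 0,"wy": 0,"wz": 0,"claw": -1}
    - {"tx": 0,"ty": 0,"tz": -4.5,"wx": 0,"wy": 0,"wz": 0,"claw": -1}
    - {"tx": 0,"ty": 0,"tz": -4.5,"wx": 0,"wy": 0,"wz": 0,"claw": -1}
    - {"tx": 0,"ty": 0,"tz": -4.5,"wx": 0,"wy": 0,"wz": 0,"claw": -1}
    - {"tx": 0,"ty": 0,"tz": -4.5,"wx": 0,"wy": 0,"wz": 0,"claw": -1}
    - {"tx": 0,"ty": 0,"tz": -4,"wx": 0,"wy": 0,"wz": 0,"claw": -1}
    - {"tx": 0,"ty": 0,"tz": 0,"wx": 0,"wy": 0,"wz": 0,"claw": -1}

```text
clock: 2.95
tcp_pos: [0.4934, -0.0455, 0.0691]
orientation: [-0.003, 0.081, 0.997, 0.001]
wrist_force: [-0.1, 0.5, 0.7]
finger_gap: 0.0854
grip_force: 0.0
```

Request:
carry_out:
  moves:
    - {"tx": 0,"ty": 0,"tz": 0,"wx": 0,"wy": 0,"wz": 0,"claw": 1}
    - {"tx": 0,"ty": 0,"tz": 0,"wx": 0,"wy": 0,"wz": 0,"claw": 1}
    - {"tx": 0,"ty": 0,"tz": 0,"wx": 0,"wy": 0,"wz": 0,"claw": 1}
    - {"tx": 0,"ty": 0,"tz": 0,"wx": 0,"wy": 0,"wz": 0,"claw": 1}
  newtons: 40

```text
clock: 3.45
tcp_pos: [0.4982, -0.0474, 0.0738]
orientation: [0.002, 0.082, 0.997, -0.0]
wrist_force: [-1.6, 1.4, 6.8]
finger_gap: 0.0587
grip_force: 43.2
```

Request:
carry_out:
  moves:
    - {"tx": 0,"ty": 0,"tz": 1,"wx": 0,"wy": 0,"wz": 0,"claw": 1}
    - {"tx": 0,"ty": 0,"tz": 2,"wx": 0,"wy": 0,"wz": 0,"claw": 1}
    - {"tx": 1,"ty": -1,"tz": 2,"wx": 0,"wy": 0,"wz": 0,"claw": 1}
    - {"tx": 2.5,"ty": -2.5,"tz": 0,"wx": 0,"wy": 0,"wz": 0,"claw": 1}
    - {"tx": 3.5,"ty": -3.5,"tz": 0,"wx": 0,"wy": 0,"wz": 0,"claw": 1}
    - {"tx": 2.5,"ty": -2.5,"tz": 0,"wx": 0,"wy": 0,"wz": 0,"claw": 1}
    - {"tx": 0.8,"ty": -0.8,"tz": 0,"wx": 0,"wy": 0,"wz": 0,"claw": 1}
    - {"tx": 0,"ty": 0,"tz": 0,"wx": 0,"wy": 0,"wz": 0,"claw": 1}

```text
clock: 4.45
tcp_pos: [0.5996, -0.1503, 0.1214]
orientation: [-0.0, 0.082, 0.997, 0.0]
wrist_force: [0.0, 0.5, -1.9]
finger_gap: 0.0591
grip_force: 43.9
```

```bash
python3 - <<'E'
from m import *
c=grab("scene"); cv2.imwrite("pics/s3.png",c["image"]); c2=grab("side"); P=cloud(c2); s=env.get_state(); print(s["tcp_pos"],s["wrist_force"],s["finger_gap"])
X=P.reshape(-1,3); X=X[np.isfinite(X[:,0])&(np.hypot(X[:,0]-s["tcp_pos"][0],X[:,1]-s["tcp_pos"][1])<.045)&(X[:,2]>.01)]
print(np.percentile(X[:,2],[0,1,2,5]))
E
```

```text
[ 0.59864142 -0.14922402  0.1213313 ] [ 0.29435625 -0.00901268 -2.5404517 ] 0.05867844681447908
[0.05793905 0.06823277 0.07551784 0.09792523]
```

Request:
carry_out:
  moves:
    - {"tx": 0,"ty": 0,"tz": -2,"wx": 0,"wy": 0,"wz": 0,"claw": 1}
    - {"tx": 0,"ty": 0,"tz": -2,"wx": 0,"wy": 0,"wz": 0,"claw": 1}
    - {"tx": 0,"ty": 0,"tz": -1,"wx": 0,"wy": 0,"wz": 0,"claw": 1}
    - {"tx": 0,"ty": 0,"tz": -0.5,"wx": 0,"wy": 0,"wz": 0,"claw": 1}
    - {"tx": 0,"ty": 0,"tz": -0.2,"wx": 0,"wy": 0,"wz": 0,"claw": 1}
    - {"tx": 0,"ty": 0,"tz": -0.2,"wx": 0,"wy": 0,"wz": 0,"claw": 1}
    - {"tx": 0,"ty": 0,"tz": 0,"wx": 0,"wy": 0,"wz": 0,"claw": 1}

```text
clock: 5.42
tcp_pos: [0.5999, -0.1503, 0.0626]
orientation: [0.0, 0.082, 0.997, -0.0]
wrist_force: [-0.9, 0.2, -3.0]
finger_gap: 0.059
grip_force: 44.0
```

Request:
carry_out:
  moves:
    - {"tx": 0,"ty": 0,"tz": -0.15,"wx": 0,"wy": 0,"wz": 0,"claw": 1}
    - {"tx": 0,"ty": 0,"tz": -0.15,"wx": 0,"wy": 0,"wz": 0,"claw": 1}
    - {"tx": 0,"ty": 0,"tz": 0,"wx": 0,"wy": 0,"wz": 0,"claw": 1}

```text
clock: 5.8
tcp_pos: [0.6003, -0.1505, 0.0619]
orientation: [0.001, 0.082, 0.997, -0.0]
wrist_force: [-4.0, 0.7, 11.0]
finger_gap: 0.0589
grip_force: 45.1
```

Request:
carry_out:
  moves:
    - {"tx": 0,"ty": 0,"tz": 0,"wx": 0,"wy": 0,"wz": 0,"claw": -1}
    - {"tx": 0,"ty": 0,"tz": 0,"wx": 0,"wy": 0,"wz": 0,"claw": -1}
    - {"tx": 0,"ty": 0,"tz": 0,"wx": 0,"wy": 0,"wz": 0,"claw": -1}
    - {"tx": 0,"ty": 0,"tz": 2,"wx": 0,"wy": 0,"wz": 0,"claw": -1}
    - {"tx": 0,"ty": 0,"tz": 4,"wx": 0,"wy": 0,"wz": 0,"claw": -1}
    - {"tx": 0,"ty": 0,"tz": 4,"wx": 0,"wy": 0,"wz": 0,"claw": -1}
    - {"tx": 0,"ty": 0,"tz": 2,"wx": 0,"wy": 0,"wz": 0,"claw": -1}

```text
clock: 6.68
tcp_pos: [0.6007, -0.1506, 0.1818]
orientation: [0.002, 0.082, 0.997, -0.0]
wrist_force: [1.8, 0.2, 0.2]
finger_gap: 0.0853
grip_force: 0.0
```

Request:
carry_out:
  moves:
    - {"tx": -2,"ty": -3,"tz": 0,"wx": 0,"wy": 0,"wz": 0,"claw": -1}
    - {"tx": -3,"ty": -4.6,"tz": 0,"wx": 0,"wy": 0,"wz": 0,"claw": -1}
    - {"tx": -2.2,"ty": -3.7,"tz": 0,"wx": 0,"wy": 0,"wz": 0,"claw": -1}
    - {"tx": -0.6,"ty": -1,"tz": 0,"wx": 0,"wy": 0,"wz": 0,"claw": -1}
    - {"tx": 0,"ty": 0,"tz": 0,"wx": 0,"wy": 0,"wz": 0,"claw": -1}
    - {"tx": 0,"ty": 0,"tz": 0,"wx": 0,"wy": 0,"wz": 0,"claw": -1}

```text
clock: 7.42
tcp_pos: [0.5223, -0.2722, 0.1792]
orientation: [0.0, 0.081, 0.997, 0.0]
wrist_force: [-0.7, -0.7, 0.1]
finger_gap: 0.0854
grip_force: 0.0
```

```bash
python3 - <<'E'
from m import *
c=grab("side"); P=cloud(c); im=c["image"]; cv2.imwrite("pics/side4.png",im)
print(env.get_state()["tcp_pos"])
X=P.reshape(-1,3); X=X[np.isfinite(X[:,0])]
J=X[(np.hypot(X[:,0]-.6,X[:,1]+.15)<.05)&(X[:,2]>.02)&(X[:,2]<.13)]; L=J[(J[:,2]>.1)]; print("jar",circ(J[(J[:,2]<.09)&(J[:,2]>.03)][:,:2],.03),circ(L[:,:2]),J[:,2].max())
C=X[(np.hypot(X[:,0]-.521,X[:,1]+.273)<.05)&(X[:,2]>.02)&(X[:,2]<.09)]; print("cup",circ(C[:,:2],.0295))
E
```

```text
[ 0.52235538 -0.27208114  0.17922404]
jar (array([ 0.5542, -0.1798,  0.03  ]), 301) (array([ 0.5896, -0.1489,  0.0162]), 223) 0.1287934657149996
cup (array([ 0.5198, -0.2743,  0.0295]), 558)
```

View pics/side4.png

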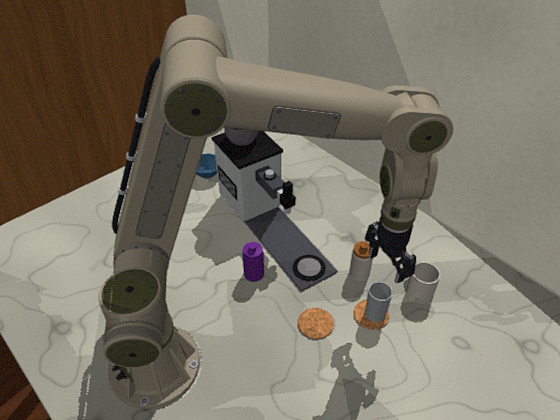

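The view shows the jar standing upright at (362,262), the pad bare at (310,267), and the gripper above the cup (378,300). I'll descend and grasp the cup.

Request:
carry_out:
  moves:
    - {"tx": 0,"ty": -0.1,"tz": -3,"wx": 0,"wy": 0,"wz": 0,"claw": -1}
    - {"tx": 0,"ty": 0,"tz": -4,"wx": 0,"wy": 0,"wz": 0,"claw": -1}
    - {"tx": 0,"ty": 0,"tz": -4,"wx": 0,"wy": 0,"wz": 0,"claw": -1}
    - {"tx": 0,"ty": 0,"tz": -2,"wx": 0,"wy": 0,"wz": 0,"claw": -1}
    - {"tx": 0,"ty": 0,"tz": 0,"wx": 0,"wy": 0,"wz": 0,"claw": -1}
    - {"tx": 0,"ty": 0,"tz": 0,"wx": 0,"wy": 0,"wz": 0,"claw": 1}
    - {"tx": 0,"ty": 0,"tz": 0,"wx": 0,"wy": 0,"wz": 0,"claw": 1}
    - {"tx": 0,"ty": 0,"tz": 0,"wx": 0,"wy": 0,"wz": 0,"claw": 1}
  newtons: 35

```text
clock: 8.48
tcp_pos: [0.523, -0.274, 0.0513]
orientation: [0.002, 0.081, 0.997, 0.0]
wrist_force: [-0.4, 2.7, 6.8]
finger_gap: 0.0603
grip_force: 30.6
```

Request:
carry_out:
  moves:
    - {"tx": 0,"ty": 0,"tz": 0,"wx": 0,"wy": 0,"wz": 0,"claw": 1}
    - {"tx": 0,"ty": 0,"tz": 1,"wx": 0,"wy": 0,"wz": 0,"claw": 1}
    - {"tx": 0,"ty": 0,"tz": 2,"wx": 0,"wy": 0,"wz": 0,"claw": 1}
    - {"tx": 0,"ty": 0,"tz": 3,"wx": 0,"wy": 0,"wz": 0,"claw": 1}
    - {"tx": 0,"ty": 0,"tz": 0,"wx": 0,"wy": 0,"wz": 0,"claw": 1}

```text
clock: 9.1
tcp_pos: [0.5233, -0.2757, 0.1121]
orientation: [0.002, 0.082, 0.997, -0.002]
wrist_force: [0.6, -0.3, -1.9]
finger_gap: 0.0602
grip_force: 31.3
```

Request:
carry_out:
  moves:
    - {"tx": -1.5,"ty": 2,"tz": 0,"wx": 0,"wy": 0,"wz": 0,"claw": 1}
    - {"tx": -2,"ty": 4,"tz": 0,"wx": 0,"wy": 0,"wz": 0,"claw": 1}
    - {"tx": -1,"ty": 4.5,"tz": 0,"wx": 0,"wy": 0,"wz": 0,"claw": 1}
    - {"tx": 0,"ty": 4.5,"tz": 0,"wx": 0,"wy": 0,"wz": 0,"claw": 1}
    - {"tx": 1,"ty": 4.5,"tz": 0,"wx": 0,"wy": 0,"wz": 0,"claw": 1}
    - {"tx": 1,"ty": 3,"tz": 0,"wx": 0,"wy": 0,"wz": 0,"claw": 1}
    - {"tx": 0.2,"ty": 0.8,"tz": 0,"wx": 0,"wy": 0,"wz": 0,"claw": 1}
    - {"tx": 0,"ty": 0,"tz": 0,"wx": 0,"wy": 0,"wz": 0,"claw": 1}

```text
clock: 10.1
tcp_pos: [0.4982, -0.0411, 0.1087]
orientation: [-0.001, 0.081, 0.997, -0.0]
wrist_force: [-0.5, -0.7, -2.3]
finger_gap: 0.0599
grip_force: 31.4
```

Request:
carry_out:
  moves:
    - {"tx": 0,"ty": 0,"tz": -2,"wx": 0,"wy": 0,"wz": 0,"claw": 1}
    - {"tx": 0,"ty": 0,"tz": -2,"wx": 0,"wy": 0,"wz": 0,"claw": 1}
    - {"tx": 0,"ty": 0,"tz": -0.7,"wx": 0,"wy": 0,"wz": 0,"claw": 1}
    - {"tx": 0,"ty": 0,"tz": -0.3,"wx": 0,"wy": 0,"wz": 0,"claw": 1}
    - {"tx": 0,"ty": 0,"tz": 0,"wx": 0,"wy": 0,"wz": 0,"claw": 1}
    - {"tx": 0,"ty": 0,"tz": 0,"wx": 0,"wy": 0,"wz": 0,"claw": 1}

```text
clock: 10.85
tcp_pos: [0.4993, -0.0415, 0.06]
orientation: [0.001, 0.082, 0.997, -0.0]
wrist_force: [-0.1, 0.9, -1.5]
finger_gap: 0.0601
grip_force: 31.6
```

Request:
carry_out:
  moves:
    - {"tx": 0,"ty": 0,"tz": -0.15,"wx": 0,"wy": 0,"wz": 0,"claw": 1}
    - {"tx": 0,"ty": 0,"tz": -0.15,"wx": 0,"wy": 0,"wz": 0,"claw": 1}
    - {"tx": 0,"ty": 0,"tz": 0,"wx": 0,"wy": 0,"wz": 0,"claw": 1}

```text
clock: 11.22
tcp_pos: [0.4991, -0.0413, 0.0574]
orientation: [0.001, 0.082, 0.997, -0.0]
wrist_force: [-2.8, 0.8, 6.4]
finger_gap: 0.0601
grip_force: 31.7
```

Contact came at the expected height. I'll release, go up, and return to the jar at (0.60,-0.15).

Request:
carry_out:
  moves:
    - {"tx": 0,"ty": 0,"tz": 0,"wx": 0,"wy": 0,"wz": 0,"claw": -1}
    - {"tx": 0,"ty": 0,"tz": 0,"wx": 0,"wy": 0,"wz": 0,"claw": -1}
    - {"tx": 0,"ty": 0,"tz": 0,"wx": 0,"wy": 0,"wz": 0,"claw": -1}
    - {"tx": 0,"ty": 0,"tz": 3,"wx": 0,"wy": 0,"wz": 0,"claw": -1}
    - {"tx": 0,"ty": 0,"tz": 5,"wx": 0,"wy": 0,"wz": 0,"claw": -1}
    - {"tx": 0,"ty": 0,"tz": 5,"wx": 0,"wy": 0,"wz": 0,"claw": -1}
    - {"tx": 1,"ty": -1,"tz": 1,"wx": 0,"wy": 0,"wz": 0,"claw": -1}
    - {"tx": 3,"ty": -3,"tz": 0,"wx": 0,"wy": 0,"wz": 0,"claw": -1}

```text
clock: 12.22
tcp_pos: [0.5393, -0.0807, 0.1985]
orientation: [0.001, 0.081, 0.997, -0.0]
wrist_force: [0.4, 0.2, -0.8]
finger_gap: 0.0856
grip_force: 0.0
```

Request:
carry_out:
  moves:
    - {"tx": 3,"ty": -3.5,"tz": 0,"wx": 0,"wy": 0,"wz": 0,"claw": -1}
    - {"tx": 2.5,"ty": -2.8,"tz": 0,"wx": 0,"wy": 0,"wz": 0,"claw": -1}
    - {"tx": 0.6,"ty": -0.6,"tz": 0,"wx": 0,"wy": 0,"wz": 0,"claw": -1}
    - {"tx": 0,"ty": 0,"tz": 0,"wx": 0,"wy": 0,"wz": 0,"claw": -1}
    - {"tx": 0,"ty": 0,"tz": 0,"wx": 0,"wy": 0,"wz": 0,"claw": -1}

```text
clock: 12.85
tcp_pos: [0.5989, -0.1492, 0.1963]
orientation: [-0.0, 0.081, 0.997, 0.0]
wrist_force: [-0.5, -0.8, 0.2]
finger_gap: 0.0854
grip_force: 0.0
```

```bash
python3 - <<'E'
from m import *
s=env.get_state(); print(s["tcp_pos"])
c=grab("scene"); P=cloud(c); X=P.reshape(-1,3); X=X[np.isfinite(X[:,0])]
cam=np.array([1.32,.557])
def fit(c0,r,z0,z1):
    J=X[(np.hypot(X[:,0]-c0[0],X[:,1]-c0[1])<.048)&(X[:,2]>z0)&(X[:,2]<z1)]
    return least_squares(lambda p:np.hypot(J[:,0]-p[0],J[:,1]-p[1])-r,c0,loss="soft_l1",f_scale=.002).x.round(4),len(J)
print("jar",fit((.6,-.15),.03,.03,.085),"cup",fit((.499,-.042),.0295,.04,.09)); L=X[(np.hypot(X[:,0]-.499,X[:,1]+.042)<.045)&(X[:,2]>.1)&(X[:,2]<.13)]; print("rim z",np.percentile(L[:,2],[10,50,90]),circ(L[:,:2]))
c=grab("wrist"); cv2.imwrite("pics/w5.png",c["image"]); np.savez("wrist5.npz",P=cloud(c),im=c["image"])
E
```

```text
[ 0.5989051  -0.14919083  0.19631663]
jar (array([ 0.5979, -0.1521]), 267) cup (array([ 0.4977, -0.0424]), 262)
rim z [0.10177839 0.1085463  0.11295648] (array([ 0.499 , -0.0417,  0.0292]), 150)
```

View pics/w5.png

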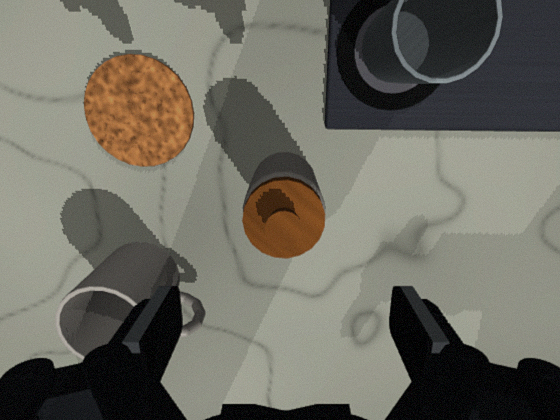

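The view shows the cup upright on the pad (foot at 392,50), the jar lid at (283,217), the target coaster free at (138,108), and the mug handle at (190,312), clear of the fingers. I'll regrasp the jar, and measure the bare coaster from the same frame.

Request:
carry_out:
  moves:
    - {"tx": -0.1,"ty": -0.2,"tz": -3,"wx": 0,"wy": 0,"wz": 0,"claw": -1}
    - {"tx": 0,"ty": 0,"tz": -4,"wx": 0,"wy": 0,"wz": 0,"claw": -1}
    - {"tx": 0,"ty": 0,"tz": -4,"wx": 0,"wy": 0,"wz": 0,"claw": -1}
    - {"tx": 0,"ty": 0,"tz": -2.5,"wx": 0,"wy": 0,"wz": 0,"claw": -1}
    - {"tx": 0,"ty": 0,"tz": 0,"wx": 0,"wy": 0,"wz": 0,"claw": -1}
    - {"tx": 0,"ty": 0,"tz": 0,"wx": 0,"wy": 0,"wz": 0,"claw": 1}
    - {"tx": 0,"ty": 0,"tz": 0,"wx": 0,"wy": 0,"wz": 0,"claw": 1}
    - {"tx": 0,"ty": 0,"tz": 0,"wx": 0,"wy": 0,"wz": 0,"claw": 1}
  newtons: 40

```text
clock: 13.95
tcp_pos: [0.6001, -0.1523, 0.0637]
orientation: [0.002, 0.082, 0.997, -0.0]
wrist_force: [-0.8, 2.4, 6.1]
finger_gap: 0.0588
grip_force: 43.4
```

```bash
python3 - <<'E'
from m import *
d=np.load("wrist5.npz"); P=d["P"]; hsv=cv2.cvtColor(d["im"],cv2.COLOR_BGR2HSV)
M=(hsv[...,0]<18)&(hsv[...,1]>110)&(P[...,2]<.012); M[:,205:]=0
H=cv2.convexHull(P[M][:,:2].astype(np.float32))[:,0]; print(circ(H),np.median(P[M][:,2])); print(env.get_state()["tcp_pos"])
E
```

```text
(array([ 0.5131, -0.2667,  0.0479]), 53) 0.005628389506701026
[ 0.60014818 -0.15226486  0.06368615]
```

Request:
carry_out:
  moves:
    - {"tx": 0,"ty": 0,"tz": 1,"wx": 0,"wy": 0,"wz": 0,"claw": 1}
    - {"tx": 0,"ty": 0,"tz": 2,"wx": 0,"wy": 0,"wz": 0,"claw": 1}
    - {"tx": -1,"ty": -1,"tz": 1,"wx": 0,"wy": 0,"wz": 0,"claw": 1}
    - {"tx": -2.5,"ty": -3,"tz": 0,"wx": 0,"wy": 0,"wz": 0,"claw": 1}
    - {"tx": -2.5,"ty": -4,"tz": 0,"wx": 0,"wy": 0,"wz": 0,"claw": 1}
    - {"tx": -2,"ty": -2.7,"tz": 0,"wx": 0,"wy": 0,"wz": 0,"claw": 1}
    - {"tx": -0.5,"ty": -0.7,"tz": 0,"wx": 0,"wy": 0,"wz": 0,"claw": 1}
    - {"tx": 0,"ty": 0,"tz": 0,"wx": 0,"wy": 0,"wz": 0,"claw": 1}

```text
clock: 14.95
tcp_pos: [0.5131, -0.2668, 0.1014]
orientation: [-0.0, 0.083, 0.997, 0.0]
wrist_force: [0.5, 1.0, -1.8]
finger_gap: 0.0589
grip_force: 43.8
```

Request:
carry_out:
  moves:
    - {"tx": 0,"ty": 0,"tz": -1.5,"wx": 0,"wy": 0,"wz": 0,"claw": 1}
    - {"tx": 0,"ty": 0,"tz": -1,"wx": 0,"wy": 0,"wz": 0,"claw": 1}
    - {"tx": 0,"ty": 0,"tz": -0.5,"wx": 0,"wy": 0,"wz": 0,"claw": 1}
    - {"tx": 0,"ty": 0,"tz": 0,"wx": 0,"wy": 0,"wz": 0,"claw": 1}
    - {"tx": 0,"ty": 0,"tz": 0,"wx": 0,"wy": 0,"wz": 0,"claw": 1}

```text
clock: 15.58
tcp_pos: [0.5139, -0.2662, 0.0714]
orientation: [0.0, 0.082, 0.997, -0.0]
wrist_force: [-0.4, 0.0, -1.3]
finger_gap: 0.0586
grip_force: 43.8
```

Request:
carry_out:
  moves:
    - {"tx": 0,"ty": 0,"tz": -0.15,"wx": 0,"wy": 0,"wz": 0,"claw": 1}
    - {"tx": 0,"ty": 0,"tz": -0.1,"wx": 0,"wy": 0,"wz": 0,"claw": 1}
    - {"tx": 0,"ty": 0,"tz": 0,"wx": 0,"wy": 0,"wz": 0,"claw": 1}

```text
clock: 15.95
tcp_pos: [0.5142, -0.2664, 0.0697]
orientation: [0.001, 0.082, 0.997, -0.0]
wrist_force: [-0.5, 1.5, 4.6]
finger_gap: 0.0589
grip_force: 44.3
```

Request:
carry_out:
  moves:
    - {"tx": 0,"ty": 0,"tz": 0,"wx": 0,"wy": 0,"wz": 0,"claw": -1}
    - {"tx": 0,"ty": 0,"tz": 0,"wx": 0,"wy": 0,"wz": 0,"claw": -1}
    - {"tx": 0,"ty": 0,"tz": 0,"wx": 0,"wy": 0,"wz": 0,"claw": -1}
    - {"tx": 0,"ty": 0,"tz": 3,"wx": 0,"wy": 0,"wz": 0,"claw": -1}
    - {"tx": 0,"ty": 0,"tz": 5,"wx": 0,"wy": 0,"wz": 0,"claw": -1}
    - {"tx": 0,"ty": 0,"tz": 5,"wx": 0,"wy": 0,"wz": 0,"claw": -1}
    - {"tx": 0,"ty": 0,"tz": 5,"wx": 0,"wy": 0,"wz": 0,"claw": -1}
    - {"tx": 0,"ty": 0,"tz": 5,"wx": 0,"wy": 0,"wz": 0,"claw": -1}

```text
clock: 16.95
tcp_pos: [0.5136, -0.2662, 0.3005]
orientation: [0.0, 0.082, 0.997, -0.0]
wrist_force: [1.0, -1.2, -0.1]
finger_gap: 0.0859
grip_force: 0.0
```

Request:
carry_out:
  moves:
    - {"tx": 0,"ty": 4,"tz": 0,"wx": 0,"wy": 0,"wz": 0,"claw": 1}
    - {"tx": 0,"ty": 5,"tz": 0,"wx": 0,"wy": 0,"wz": 0,"claw": 1}
    - {"tx": 0,"ty": 5,"tz": 0,"wx": 0,"wy": 0,"wz": 0,"claw": 1}
    - {"tx": 0,"ty": 5,"tz": 0,"wx": 0,"wy": 0,"wz": 0,"claw": 1}
    - {"tx": 0,"ty": 5,"tz": 0,"wx": 0,"wy": 0,"wz": 0,"claw": 1}
    - {"tx": 0,"ty": 4,"tz": 0,"wx": 0,"wy": 0,"wz": 0,"claw": 1}
    - {"tx": 0,"ty": 0,"tz": 0,"wx": 0,"wy": 0,"wz": 0,"claw": 1}
    - {"tx": 0,"ty": 0,"tz": 0,"wx": 0,"wy": 0,"wz": 0,"claw": 1}
  newtons: 40

```text
clock: 17.95
tcp_pos: [0.5138, 0.0135, 0.2988]
orientation: [0.0, 0.082, 0.997, -0.0]
wrist_force: [-0.0, -0.2, 0.4]
finger_gap: -0.0
grip_force: 0.0
```

```bash
python3 - <<'E'
from m import *
s=env.get_state(); print(s["tcp_pos"],s["orientation"],s["finger_gap"])
def fitc(X,c0,r,z0,z1,rad=.048):
    J=X[(np.hypot(X[:,0]-c0[0],X[:,1]-c0[1])<rad)&(X[:,2]>z0)&(X[:,2]<z1)]
    return (least_squares(lambda p:np.hypot(J[:,0]-p[0],J[:,1]-p[1])-r,c0,loss="soft_l1",f_scale=.002).x.round(4),len(J)) if len(J)>10 else None
for n in ("scene","side","wrist"):
    c=grab(n); P=cloud(c); X=P.reshape(-1,3); X=X[np.isfinite(X[:,0])]
    print(n,"jar",fitc(X,(.513,-.2665),.03,.03,.09),"cup",fitc(X,(.499,-.042),.0295,.04,.09))
    J=X[(np.hypot(X[:,0]-.513,X[:,1]+.2665)<.05)]; L=J[(J[:,2]>.105)]; print("  lid",circ(L[:,:2]) if len(L)>5 else 0)
    B=X[(np.hypot(X[:,0]-.5355,X[:,1]-.17)<.022)&(X[:,2]>.213)&(X[:,2]<.226)]; print("  btn",len(B),B.mean(0) if len(B) else 0,circ(B[:,:2]) if len(B)>9 else 0)
    if n=="wrist":
        cv2.imwrite("pics/w6.png",c["image"])
E
```

```text
[0.51376864 0.01348622 0.29876635] [ 1.49760803e-05  8.16191664e-02  9.96663572e-01 -1.87811820e-04] -9.67314527793123e-06
scene jar (array([ 0.5126, -0.2667]), 256) cup (array([ 0.4979, -0.0426]), 267)
  lid (array([ 0.5166, -0.2608,  0.0187]), 170)
  btn 61 [0.53990274 0.17064314 0.21934393] (array([0.5389, 0.1697, 0.01  ]), 61)
side jar (array([ 0.5118, -0.2645]), 309) cup (array([ 0.4959, -0.042 ]), 352)
  lid (array([ 0.5118, -0.2654,  0.0201]), 334)
  btn 52 [0.53433388 0.16765545 0.21832088] (array([0.5345, 0.1682, 0.0096]), 52)
wrist jar (array([ 0.5128, -0.2648]), 1955) cup (array([ 0.4959, -0.0392]), 1271)
  lid (array([ 0.5094, -0.2679,  0.0249]), 1619)
  btn 1376 [0.53536311 0.16858486 0.21899111] (array([0.5357, 0.1688, 0.0094]), 1376)
```

View pics/w6.png

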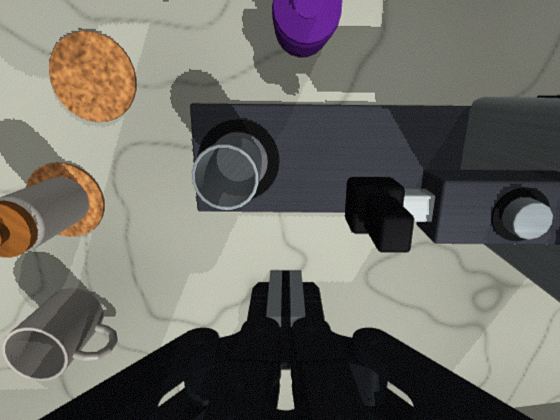

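The view shows the cup on the pad (225,175), the jar on the coaster (55,210), the post (380,215), and the lock button (530,215). Button measured at (0.5355,0.169,0.219). Moving above it.

Request:
carry_out:
  moves:
    - {"tx": 0.4,"ty": 3,"tz": 0,"wx": 0,"wy": 0,"wz": 0,"claw": 1}
    - {"tx": 0.6,"ty": 5,"tz": 0,"wx": 0,"wy": 0,"wz": 0,"claw": 1}
    - {"tx": 0.6,"ty": 5,"tz": 0,"wx": 0,"wy": 0,"wz": 0,"claw": 1}
    - {"tx": 0.6,"ty": 2.5,"tz": 0,"wx": 0,"wy": 0,"wz": 0,"claw": 1}
    - {"tx": 0,"ty": 0,"tz": -3,"wx": 0,"wy": 0,"wz": 0,"claw": 1}
    - {"tx": 0,"ty": 0,"tz": -3,"wx": 0,"wy": 0,"wz": 0,"claw": 1}
    - {"tx": 0,"ty": 0,"tz": -1,"wx": 0,"wy": 0,"wz": 0,"claw": 1}
    - {"tx": 0,"ty": 0,"tz": 0,"wx": 0,"wy": 0,"wz": 0,"claw": 1}

```text
clock: 19.1
tcp_pos: [0.5356, 0.168, 0.2285]
orientation: [-0.001, 0.082, 0.997, -0.0]
wrist_force: [0.1, 0.1, 0.7]
finger_gap: -0.0
grip_force: 0.0
```

Request:
carry_out:
  moves:
    - {"tx": 0,"ty": 0,"tz": -0.5,"wx": 0,"wy": 0,"wz": 0,"claw": 1}
    - {"tx": 0,"ty": 0,"tz": -0.4,"wx": 0,"wy": 0,"wz": 0,"claw": 1}
    - {"tx": 0,"ty": 0,"tz": -0.4,"wx": 0,"wy": 0,"wz": 0,"claw": 1}
    - {"tx": 0,"ty": 0,"tz": 0,"wx": 0,"wy": 0,"wz": 0,"claw": 1}

```text
clock: 19.6
tcp_pos: [0.5363, 0.1687, 0.2163]
orientation: [0.001, 0.082, 0.997, 0.0]
wrist_force: [0.9, -0.9, 2.2]
finger_gap: 0.0001
grip_force: 1.0
```

Request:
carry_out:
  moves:
    - {"tx": 0,"ty": 0,"tz": -0.3,"wx": 0,"wy": 0,"wz": 0,"claw": 1}
    - {"tx": 0,"ty": 0,"tz": -0.2,"wx": 0,"wy": 0,"wz": 0,"claw": 1}
    - {"tx": 0,"ty": 0,"tz": 0,"wx": 0,"wy": 0,"wz": 0,"claw": 1}
    - {"tx": 0,"ty": 0,"tz": 0,"wx": 0,"wy": 0,"wz": 0,"claw": 1}

```text
clock: 20.1
tcp_pos: [0.5364, 0.1687, 0.2129]
orientation: [0.002, 0.082, 0.997, 0.0]
wrist_force: [-2.2, -1.8, 12.9]
finger_gap: 0.0001
grip_force: 6.3
```

```bash
cat > post.py <<'E'
from m import *
for n in ("scene","side"):
    c=grab(n); P=cloud(c); X=P.reshape(-1,3); X=X[np.isfinite(X[:,0])]
    a=np.array([.1702,.9854]); b=np.array([.9854,-.1702]); q=X[:,:2]-[.499,-.042]; y=q@a-.345; x=q@b
    m=(abs(x)<.02)&(X[:,2]>.236)&(X[:,2]<.252)&(y<-.19)&(y>-.4); print(n,m.sum(),"unit y range",y[m].min().round(4),y[m].max().round(4),"x",x[m].mean().round(4))
    cv2.imwrite("pics/p_%s.png"%n,c["image"])
E
python3 post.py
```

```text
scene 60 unit y range -0.2667 -0.2456 x 0.0049
side 68 unit y range -0.2694 -0.2465 x -0.002
```

The arm popped out to about 0.031 (post at unit y -0.2565). I'll rise, open partly and go over the post at about (0.514,0.045).

Request:
carry_out:
  moves:
    - {"tx": 0,"ty": 0,"tz": 2,"wx": 0,"wy": 0,"wz": 0,"claw": 1}
    - {"tx": 0,"ty": 0,"tz": 3,"wx": 0,"wy": 0,"wz": 0,"claw": 1}
    - {"tx": 0,"ty": 0,"tz": 3.5,"wx": 0,"wy": 0,"wz": 0,"claw": 1}
    - {"tx": -0.7,"ty": -4,"tz": 0,"wx": 0,"wy": 0,"wz": 0,"claw": -0.2}
    - {"tx": -0.7,"ty": -4,"tz": 0,"wx": 0,"wy": 0,"wz": 0,"claw": -0.2}
    - {"tx": -0.7,"ty": -3.5,"tz": 0,"wx": 0,"wy": 0,"wz": 0,"claw": -0.2}
    - {"tx": -0.1,"ty": -0.8,"tz": 0,"wx": 0,"wy": 0,"wz": 0,"claw": -0.2}
    - {"tx": 0,"ty": 0,"tz": 0,"wx": 0,"wy": 0,"wz": 0,"claw": -0.2}

```text
clock: 21.2
tcp_pos: [0.5136, 0.0458, 0.2955]
orientation: [-0.0, 0.082, 0.997, 0.0]
wrist_force: [0.2, 1.0, 0.2]
finger_gap: 0.0511
grip_force: 0.0
```

```bash
python3 - <<'E'
from m import *
s=env.get_state(); print(s["tcp_pos"],s["finger_gap"])
c=grab("wrist"); P=cloud(c); cv2.imwrite("pics/w7.png",c["image"]); X=P.reshape(-1,3); X=X[np.isfinite(X[:,0])]
m=(abs(X[:,2]-.246)<.005)&(np.hypot(X[:,0]-.514,X[:,1]-.045)<.03); print(m.sum(),cv2.minAreaRect(X[m][:,:2].astype(np.float32)),np.median(X[m][:,2]))
E
```

```text
[0.51358762 0.04578206 0.29547398] 0.05110073680156171
1348 ((0.5146682262420654, 0.04539567232131958), (0.020023925229907036, 0.02431267872452736), 79.84927368164062) 0.2453581554809806
```

View pics/w7.png

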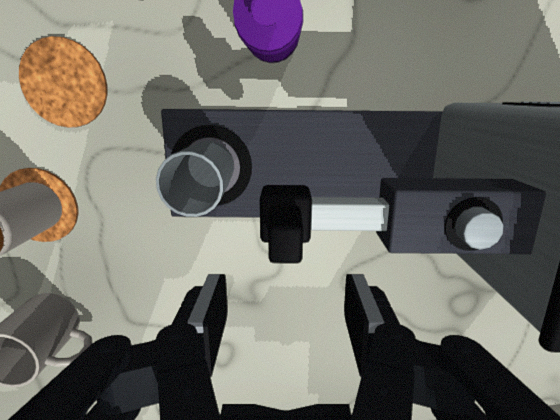

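The post (287,245) sits between the fingers, with the arm out to about 0.031. Descend and grip.

Request:
carry_out:
  moves:
    - {"tx": 0.1,"ty": 0,"tz": -2.5,"wx": 0,"wy": 0,"wz": 0,"claw": -0.2}
    - {"tx": 0,"ty": 0,"tz": -3,"wx": 0,"wy": 0,"wz": 0,"claw": -0.2}
    - {"tx": 0,"ty": 0,"tz": -2,"wx": 0,"wy": 0,"wz": 0,"claw": -0.2}
    - {"tx": 0,"ty": 0,"tz": -0.9,"wx": 0,"wy": 0,"wz": 0,"claw": -0.2}
    - {"tx": 0,"ty": 0,"tz": 0,"wx": 0,"wy": 0,"wz": 0,"claw": -0.2}
    - {"tx": 0,"ty": 0,"tz": 0,"wx": 0,"wy": 0,"wz": 0,"claw": 1}
    - {"tx": 0,"ty": 0,"tz": 0,"wx": 0,"wy": 0,"wz": 0,"claw": 1}
    - {"tx": 0,"ty": 0,"tz": 0,"wx": 0,"wy": 0,"wz": 0,"claw": 1}
  newtons: 40

```text
clock: 22.25
tcp_pos: [0.5153, 0.0457, 0.2129]
orientation: [0.001, 0.082, 0.997, 0.0]
wrist_force: [0.7, 1.4, 4.2]
finger_gap: 0.0192
grip_force: 40.6
```

Request:
carry_out:
  moves:
    - {"tx": -0.17,"ty": -1,"tz": 0,"wx": 0,"wy": 0,"wz": 0,"claw": 1}
    - {"tx": -0.34,"ty": -2,"tz": 0,"wx": 0,"wy": 0,"wz": 0,"claw": 1}
    - {"tx": -0.34,"ty": -2,"tz": 0,"wx": 0,"wy": 0,"wz": 0,"claw": 1}
    - {"tx": -0.34,"ty": -2,"tz": 0,"wx": 0,"wy": 0,"wz": 0,"claw": 1}
    - {"tx": -0.25,"ty": -1.5,"tz": 0,"wx": 0,"wy": 0,"wz": 0,"claw": 1}
    - {"tx": -0.08,"ty": -0.4,"tz": 0,"wx": 0,"wy": 0,"wz": 0,"claw": 1}
    - {"tx": 0,"ty": 0,"tz": 0,"wx": 0,"wy": 0,"wz": 0,"claw": 1}
    - {"tx": 0,"ty": 0,"tz": 0,"wx": 0,"wy": 0,"wz": 0,"claw": 1}

```text
clock: 23.25
tcp_pos: [0.4998, -0.043, 0.2128]
orientation: [0.001, 0.082, 0.997, 0.001]
wrist_force: [0.1, 4.9, 5.4]
finger_gap: 0.0194
grip_force: 41.2
```

```bash
python3 - <<'E'
from m import *
s=env.get_state(); t=s["tcp_pos"]; print(t,s["wrist_force"],s["grip_force"],s["qvel"].round(4)); print("boom from tcp",(np.array([.5195,.0758])-t[:2])@[.1702,.9854])
c=grab("scene"); P=cloud(c); im=c["image"]; cv2.imwrite("pics/end.png",cv2.resize(im[130:290,160:390],None,fx=3,fy=3))
for n,c in (("scene",c),("side",grab("side"))):
    P=cloud(c);X=P.reshape(-1,3); X=X[np.isfinite(X[:,0])]
    for k,c0,r in (("jar",(.513,-.2665),.03),("cup",(.499,-.042),.0295),("mug",(.67,-.31),.038)):
        J=X[(np.hypot(X[:,0]-c0[0],X[:,1]-c0[1])<.048)&(X[:,2]>.03)&(X[:,2]<.085)]
        if len(J)>10: print(n,k,least_squares(lambda p:np.hypot(J[:,0]-p[0],J[:,1]-p[1])-r,c0,loss="soft_l1",f_scale=.002).x.round(4),len(J))
E
```

```text
[ 0.49979396 -0.04304229  0.21284038] [0.05523898 4.87973575 5.40738604] 41.15180969238281 [0.003  0.0004 0.0002 0.0009 0.001  0.0011]
boom from tcp 0.12046116024177647
scene jar [ 0.5127 -0.2667] 241
scene cup [ 0.4977 -0.0428] 259
scene mug [ 0.6718 -0.3109] 504
side jar [ 0.5122 -0.2645] 282
side cup [ 0.4961 -0.0418] 352
side mug [ 0.6685 -0.3113] 689
```

View pics/end.png

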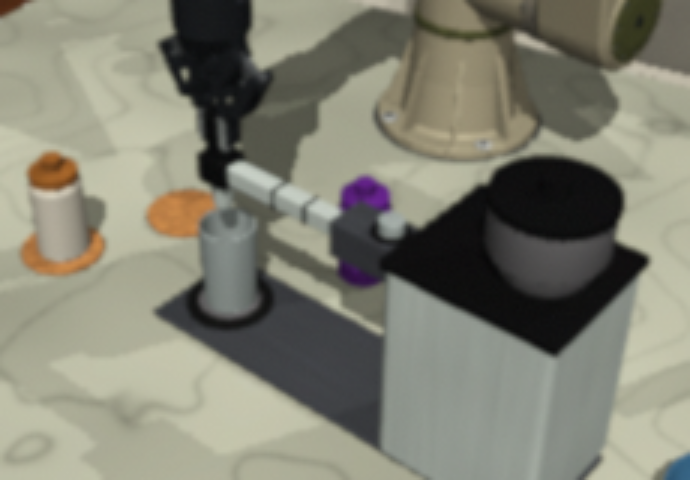

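The final view shows both thin bands (275,190) and (308,208) out, the wide band at the sleeve's mouth (337,225), the spout over the cup (230,215), and the jar on its coaster (62,215). The arm is out 0.1205 with about 4.9 N of spring pull. I'll hold it briefly, then hand in.

Request:
carry_out:
  moves:
    - {"tx": 0,"ty": 0,"tz": 0,"wx": 0,"wy": 0,"wz": 0,"claw": 1}
    - {"tx": 0,"ty": 0,"tz": 0,"wx": 0,"wy": 0,"wz": 0,"claw": 1}
    - {"tx": 0,"ty": 0,"tz": 0,"wx": 0,"wy": 0,"wz": 0,"claw": 1}
    - {"tx": 0,"ty": 0,"tz": 0,"wx": 0,"wy": 0,"wz": 0,"claw": 1}

```text
clock: 23.85
tcp_pos: [0.4998, -0.0429, 0.2128]
orientation: [0.001, 0.082, 0.997, 0.001]
wrist_force: [-2.1, 3.7, 6.5]
finger_gap: 0.0193
grip_force: 41.2
```

```bash
python3 -c "
from workcell import env
s=env.get_state(); print(s['tcp_pos'],s['grip_force']); print(env.hand_in())"
```

```text
[ 0.49983012 -0.04288242  0.21283639] 41.216835379600525
the job is handed in; nothing more can be done
None
```

The job is handed in, though no verdict came back: by my last measurements the cup is on the pad, the jar is on the coaster, and the gripper is holding the spout arm at the third mark (about 120 mm out) with the spout over the cup.

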